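Sweep the loose nuts into the catch bin

ROBOT

A 6-joint arm with a two-finger parallel gripper is mounted at the origin on the work surface. World frame = base frame: x ahead of the robot, y to its left, z up, the work surface at z = 0. Lengths are in m, angles in rad, forces in N, time in s.
With the tool pointing down it reaches from about 0.35 to 0.775 m from the base axis. Payload 7.3 kg.
Tool frame: the origin (TCP) lies midway between the tips of the shut fingers; the grasp point (between the pads) lies 19 mm behind it; z points along the fingers, y is the line along which they close (so a half turn about z gives the same grasp; the last joint's range is limited). The gripper opens to 92 mm and grips with 3 to 60 N. Pads are 19 mm wide; open, the fingers measure 130 mm over their backs; the gripper's body (75 mm by 190 mm) begins 47 mm behind the grasp point.
Start: joints at [0.995, 0.342, 1.524, -0, 1.275, -0.146], TCP at [0.219, 0.477, 0.206] pointing down, gripper open.
Joint ranges: [-2.53, 2.53], [-0.77, 2.02], [0.04, 2.7], [-1, 4.14], [0.28, 2.66], [-3.11, 3.11]. Speed limits (rad/s): [2.57, 2.57, 3.14, 3.14, 3.14, 3.14].

INTERFACE

Orientations are given as [roll, pitch, yaw] about the fixed x, y, z axes, in that order (R = Rz(yaw) Ry(pitch) Rx(roll)).
In Python, from cell import monitor, vision, workorder gives the robot as it stands.
- The arm moves only by the tool move_arm, never from a script. Its argument "rows" is a list of rows, each a list of 5 numbers: the shift along the world's x, y, z in mm, then the turn about the world's z in rad, then the closure, from -1 (fully open) to 1 (shut). A call has 1 to 12 rows; each row shifts and turns the commanded pose from where the row before left it; what a row does not reach is not made up. A row lasts 1/10 s, in which the tool goes at most 50 mm and 8.59 degrees, less where a joint would pass 70% of its speed; a pose out of reach is approached as far as the arm can. A call is refused whole if a number of a shift passes 50 or a number of a turn 0.15, either way. A call with a gripper value outside its range is refused whole. The fingers move at their own pace and stop on an object; "newtons" is the grip in N (left out, the last holds). Time passes only in rows, so rows that do not move let the fingers close. It gives the time, the measured TCP pose, the force, the opening and the grip force at its end, in the units of the state.
- monitor.observe(): the state, without advancing time (a new reading comes with each control period).
- vision.read_camera(name): name is "scene" or "side" or "wrist"; returns the picture (384x512x3 uint8, red, green, blue); there is no depth.
- vision.get_calibration(name): a dict with "K" (3x3 intrinsics, pixels), "T" (4x4, takes a point from camera to world coordinates); the wrist camera has in their place "mount" (4x4, takes a point from camera to tool coordinates, whose origin is the TCP and whose axes are the flange's). Camera axes: x right, y up, looking along -z (the intrinsics and any distortion apply to the point x, -y, -z); pixel columns grow to the right and rows downward; lengths in m; the calibration is good to about 2 mm. A picture is of the moment at which its call begins: read the wrist's pose just before it. get_calibration takes no time and is no camera call.
- workorder.hand_in(): hands the job in; it is judged then, once.
The state is a dict: "time": time; "qpos": joint angles; "qvel": joint speeds; "joint_efforts": joint torques, N m; "tool_pos": TCP position; "tool_rot": TCP orientation; "contact_force": force on the tool from outside, world axes, zero at the start; "torque": the same for the moment, N m; "opening": finger opening in m; "grip_force": force on a finger pad.
Only numpy, scipy, OpenCV 4.12 (cv2) and the standard library are available. Lean on these libraries where they do the work, as an engineer would, in place of code of your own. Each camera call takes 0.05 s, during which the arm holds its last target. There are 200 camera calls.

TASK

Three loose hexagon nuts lie on the blue mat of the raised assembly board: sweep all three along the mat with the fingertips and over the board's edge into the open catch bin beside it. Only push the nuts, do not pick them up, and do not knock or shift the standing battery cells, the tools or anything else on the bench; finish clear of everything.

Things in the scene. Friction and masses are not known exactly. Their poses are not given: they have to be found in the camera images.
- board: raised assembly board fixed to the bench, a plywood slab with a smooth light blue mat over its whole top: 330 mm along its own x, 360 mm along its own y, flat top 45 mm above the bench (z = 0.045); no rim. Origin at the centre of its underside; x points roughly away from the robot, y to the robot's left. Nuts, cells and screwdriver lie on it
- bin: open grey bin fixed 3 mm from the board's +y or -y edge (varies), 160 mm (its x) by 100 mm (its y) outside, walls and floor 3 mm, rim 40 mm above the bench, 5 mm lower than the board's top: parts swept over the edge drop in. Centre 233 mm from the board's centre along the board's y, up to 20 mm off along x. Origin at the centre of its underside; axes parallel to the board's
- box: shut grey box with a flat lid and two black catches, the same outside size as the bin (160 x 100 mm, 40 mm high), fixed against the board's opposite side edge; nothing goes there. Origin at the centre of its underside; axes parallel to the board's
- nut1: loose steel hexagon nut, 24 mm across flats, 28 mm across corners, 13 mm high, 23 to 46 g, with a 14 mm hole, lying flat on the board's mat and sliding freely when pushed; origin at the centre of its underside
- nut2: loose steel hexagon nut, 24 mm across flats, 28 mm across corners, 13 mm high, 23 to 46 g, with a 14 mm hole, lying flat on the board's mat and sliding freely when pushed; origin at the centre of its underside
- nut3: loose steel hexagon nut, 24 mm across flats, 28 mm across corners, 13 mm high, 23 to 46 g, with a 14 mm hole, lying flat on the board's mat and sliding freely when pushed; origin at the centre of its underside
- cell1: short battery cell standing upright, 26 mm diameter, 35 mm tall, a wine-red sleeve; loose, to be left alone; origin at the centre of its underside. Stands between the nuts, near the board's middle line
- cell2: short battery cell standing upright, 26 mm diameter, 35 mm tall, a wine-red sleeve; loose, to be left alone; origin at the centre of its underside. Stands between the nuts, near the board's middle line
- cell3: short battery cell standing upright, 26 mm diameter, 35 mm tall, a wine-red sleeve; loose, to be left alone; origin at the centre of its underside. Stands near the board's far (+x) edge
- screwdriver: screwdriver with a black handle, 170 mm long, handle 26 mm thick, lying along the board's near (-x) edge; its x axis runs from handle to tip; to be left alone; origin at the middle of its length, on its underside
- tape_roll: amber tape roll lying flat on the lid of the shut box, 90 mm outside diameter, 19 mm high; to be left alone; origin at the centre of its underside
- pliers: small red-handled pliers lying along the board's far (+x) edge, about 170 mm long, 45 mm wide over the handles, 12 mm high; its x axis runs from the handles to the jaws; to be left alone; origin at the pivot, on its underside
Things that resemble listed ones, but are neither listed nor needed, are in the scene too. What is shaped like the nut1 but black is not meant.

How it is judged:
By the outcome, as a careful person would: the job done as asked, in the order asked, and still so for the second after the job is handed in, with the robot touching nothing.
It also fails if it takes over 69 s, if anything falls off the work surface, if the arm or the gripper's body presses on something with over 40 N, if the wrist force passes 120 N, or if a joint passes its speed limit or range.

## Working session

There is one attempt and no reset: what is moved stays moved. The work goes in short steps, Python scripts to look and compute and a tool call to move; the robot and the scene stay as the last step left them, time stands still between calls to the robot, and variables do not carry over. Pictures are saved under pics/ and viewed, at most 10 in all, crops included, and the job is handed in when it is done.

Besides the shell and the picture viewer there is one more tool, called after ">>>" as name(argument=value, ...) on one line, values as JSON. move_arm: Moves the arm, as the interface text tells. Its arguments: {"type":"object","properties":{"rows":{"type":"array","items":{"type":"array","items":{"type":"number"}}},"newtons":{"type":"number"}},"required":["rows"]}

```bash
mkdir -p pics; cat > h.py <<'E'
import numpy as np, cv2
from cell import monitor, vision, workorder
def ray(name,u,v,z,cal=None):
    c=cal or vision.get_calibration(name);K=np.array(c["K"]);T=np.array(c["T"])
    d=np.linalg.solve(K,np.array([u,v,1.]));d=T[:3,:3]@np.array([d[0],-d[1],-d[2]]);o=T[:3,3]
    return o+d*(z-o[2])/d[2]
def snap(n,f,s=1.5):
    im=vision.read_camera(n);b=cv2.cvtColor(im,cv2.COLOR_RGB2BGR);cv2.imwrite(f'pics/{f}_raw.png',b)
    cv2.imwrite(f'pics/{f}.png',cv2.resize(b,None,fx=s,fy=s,interpolation=cv2.INTER_CUBIC));return b
E
python3 - <<'E'
from h import *
snap('scene','a');snap('side','b')
for n in('scene','side'):
    c=vision.get_calibration(n);print(n,{k:np.round(v,3).tolist() if not isinstance(v,str) else v for k,v in c.items()})
print(monitor.observe())
E
```

```text
scene {'K': [[352.527, 0.0, 249.428], [0.0, 352.527, 192.098], [0.0, 0.0, 1.0]], 'T': [[-0.372, -0.711, 0.597, 0.965], [0.928, -0.278, 0.247, 0.199], [-0.01, 0.646, 0.763, 0.606], [0.0, 0.0, 0.0, 1.0]]}
side {'K': [[414.031, 0.0, 259.019], [0.0, 414.031, 191.678], [0.0, 0.0, 1.0]], 'T': [[0.924, 0.221, -0.311, 0.22], [-0.382, 0.543, -0.748, -0.771], [0.003, 0.81, 0.586, 0.677], [0.0, 0.0, 0.0, 1.0]]}
{'time': 0.1, 'qpos': array([ 9.94981860e-01,  3.42636631e-01,  1.52487279e+00, -6.79716755e-06,
        1.27541849e+00, -1.45969635e-01]), 'qvel': array([ 1.09909128e-03, -2.70256964e-03, -4.18223998e-03, -4.11907858e-05,
       -1.47986638e-03, -2.06603149e-04]), 'joint_efforts': array([ 1.84435332e-03, -4.32005274e+01, -2.44695318e+01,  7.19766947e-02,
        5.24856162e-02, -8.39102790e-05]), 'tool_pos': array([0.21854434, 0.47693853, 0.20524   ]), 'tool_rot': array([-3.14027065e+00, -1.87784722e-04,  2.71174968e+00]), 'contact_force': array([-0.03639845, -0.21781834,  0.54152293]), 'torque': array([-0.0300345 , -0.03869507, -0.01389906]), 'grip_force': 0.0, 'opening': 0.09186137863153332}
```

View pics/a.png

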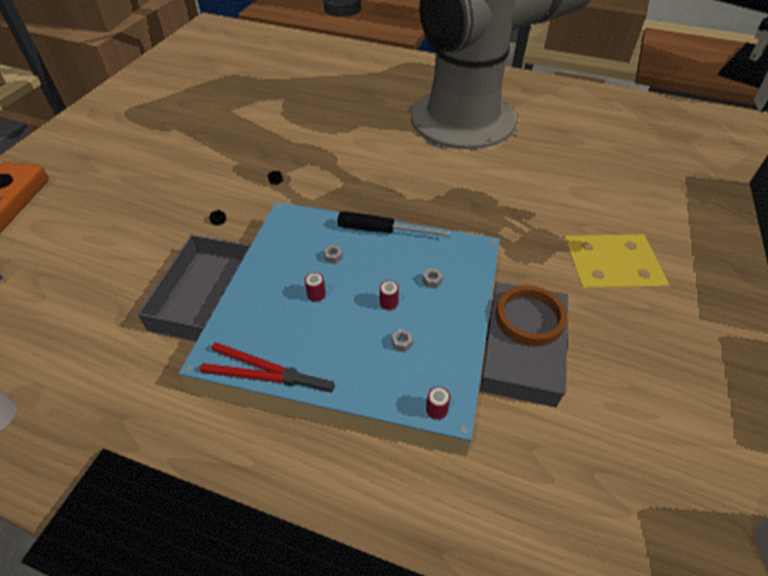

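View pics/b.png

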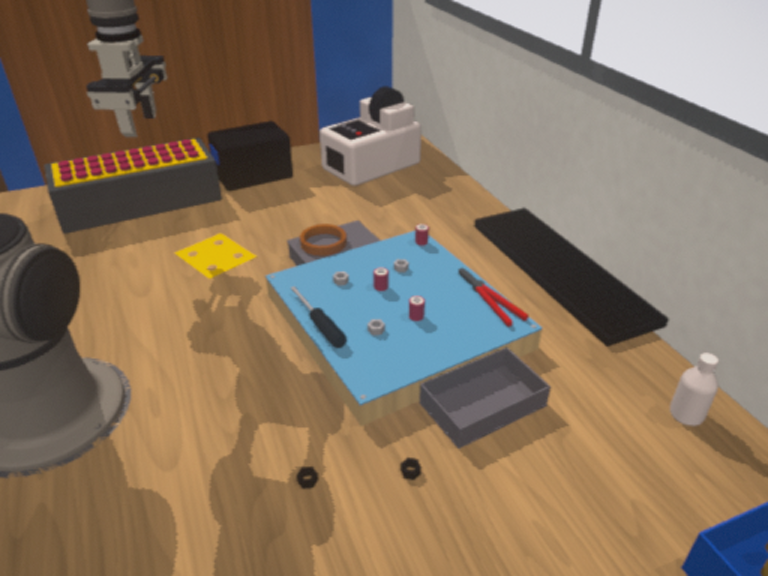

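The scene picture (1.5x) shows steel nuts on the mat at (333,253), (432,277) and (401,340). The black ones at (217,217) and (275,177) lie on the bench and are not meant. The open bin is at about (195,287), which is the -y side, and the box with the tape is opposite. The side view agrees, with nuts at (376,327), (341,278) and (401,265).

```bash
cat > m.py <<'E'
from h import *
def mat(name,b):
    h=cv2.cvtColor(b,cv2.COLOR_BGR2HSV);m=cv2.inRange(h,(90,70,90),(112,255,255))
    m=cv2.morphologyEx(m,cv2.MORPH_OPEN,np.ones((3,3)))
    n,l,s,c=cv2.connectedComponentsWithStats(m);i=1+np.argmax(s[1:,4]);m=(l==i).astype(np.uint8)
    ct=max(cv2.findContours(m,0,2)[0],key=cv2.contourArea);return m,cv2.convexHull(ct)
def measure(name,b,verbose=True):
    m,hull=mat(name,b);p=np.array([ray(name,u+0.,v+0.,.045)[:2] for u,v in hull[:,0]])
    r=cv2.minAreaRect((p*1000).astype(np.float32))
    full=cv2.fillConvexPoly(np.zeros_like(m),hull,1);obj=((full==1)&(m==0)).astype(np.uint8)
    n,l,s,c=cv2.connectedComponentsWithStats(obj);out=[]
    hs=cv2.cvtColor(b,cv2.COLOR_BGR2HSV)
    for i in range(1,n):
        if s[i,4]>15: out.append((s[i].tolist(),c[i].round(1).tolist(),cv2.mean(hs,(l==i).astype(np.uint8))[:3],(ray(name,*c[i],.0515)*1000).round(1)[:2].tolist()))
    return r,cv2.boxPoints(r),out
E
python3 - <<'E'
from m import *
for n,f in(('scene','a'),('side','b')):
    b=cv2.imread(f'pics/{f}_raw.png');r,bx,o=measure(n,b);print(n,r,bx.round().tolist())
    for x in o: print(x[0],x[1],np.round(x[2]),x[3])
b=cv2.imread('pics/a_raw.png');c=cv2.imread('pics/b_raw.png')
x=cv2.resize(b[125:305,90:340],(750,540),interpolation=cv2.INTER_CUBIC)
cv2.imwrite('pics/c.png',x)
for n,pts in(('scene',[(194,158),(110,201),(95,218),(136,228)]),('side',[(281,262),(336,236),(365,260),(307,293)])):
    print([(ray(n,u,v,.04)*1000).round()[:2].tolist() for u,v in pts])
E
```

```text
scene ((553.4990234375, -0.801422119140625), (330.3674011230469, 360.5998229980469), 7.68484354019165) [[366.0, 156.0], [414.0, -202.0], [741.0, -157.0], [693.0, 200.0]]
[224, 141, 76, 16, 543] [254.0, 149.7] [90. 70. 54.] [408.4, -18.6]
[216, 163, 12, 13, 127] [221.6, 169.0] [ 36.  21. 104.] [491.5, -62.1]
[282, 179, 13, 13, 144] [287.9, 185.0] [ 39.  23. 104.] [483.4, 87.1]
[203, 181, 14, 20, 235] [209.7, 190.8] [121. 114. 106.] [557.5, -58.7]
[253, 187, 13, 20, 234] [259.0, 196.4] [120. 114. 106.] [534.4, 41.7]
[261, 219, 14, 16, 174] [267.6, 226.5] [ 41.  26. 109.] [597.8, 83.3]
[133, 228, 90, 34, 1067] [174.2, 246.5] [ 58. 135. 102.] [701.8, -60.5]
[122, 241, 7, 7, 25] [125.0, 244.4] [ 77.  57. 134.] [731.2, -147.2]
[284, 257, 17, 23, 308] [291.6, 268.0] [112. 102. 113.] [664.9, 152.2]
[307, 284, 5, 5, 19] [308.8, 286.2] [ 59.  27. 136.] [686.5, 189.2]
side ((551.2578125, -0.73779296875), (328.4954528808594, 362.35565185546875), 7.830065727233887) [[364.0, 156.0], [413.0, -203.0], [739.0, -158.0], [689.0, 201.0]]
[277, 155, 9, 9, 57] [280.3, 159.5] [165. 112. 109.] [668.9, 151.3]
[262, 173, 11, 9, 74] [267.0, 176.7] [ 76.  17. 135.] [598.0, 84.0]
[306, 175, 48, 43, 537] [328.6, 198.5] [ 80. 123. 147.] [702.7, -65.4]
[249, 178, 10, 16, 151] [253.6, 185.5] [139.  84. 132.] [548.7, 58.9]
[222, 181, 11, 10, 85] [226.8, 185.1] [ 66.  19. 136.] [484.0, 87.5]
[194, 191, 37, 41, 350] [215.5, 215.3] [105.  39.  75.] [418.4, -21.8]
[272, 197, 12, 17, 169] [277.4, 204.9] [131.  85. 136.] [572.2, -40.4]
[245, 213, 12, 11, 105] [250.3, 217.7] [110.  17. 136.] [492.0, -61.4]
[[473.0, -141.0], [649.0, -245.0], [697.0, -246.0], [687.0, -156.0]]
[[503.0, -211.0], [655.0, -184.0], [672.0, -274.0], [515.0, -307.0]]
```

View pics/c.png

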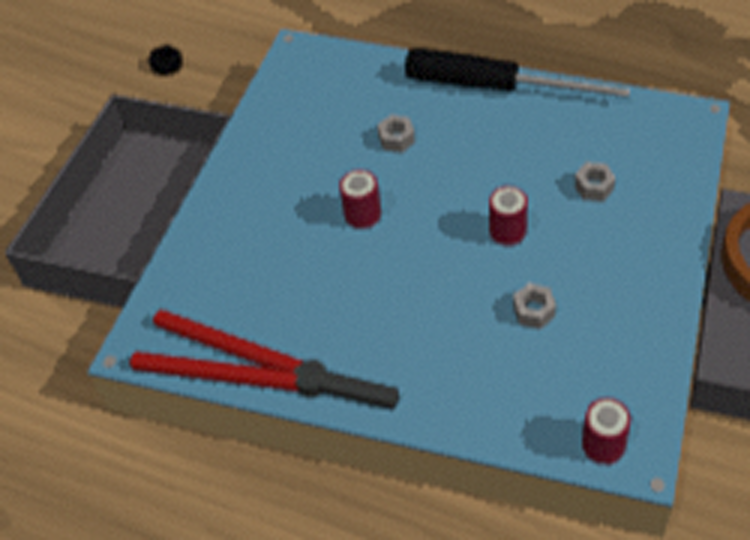

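The crop confirms three steel nuts on the mat, at crop pixels (396,132), (596,180) and (535,305). The cells are at (360,200), (508,215) and (606,430). I'll check the bin rim and pliers while the arm moves over.

```bash
python3 - <<'E'
from h import *
ex=np.array([.991,.135]);ey=np.array([-.135,.991]);c=np.array([552.5,-.8])
def B(n,u,v,z): p=ray(n,u,v,z)[:2]*1000-c;return (p@np.c_[ex,ey]).round().tolist()
for q in[(127.3,157.3),(93.3,210),(132,226)]:print('scene rim',B('scene',*q,.04))
for q in[(363.5,258),(307,279),(281,262)]:print('side rim',B('side',*q,.04))
for q in[(143,231),(135,245),(194,251),(221,257)]:print('pliers',B('scene',*q,.055))
for q in[(225,148),(262,154),(299,155)]:print('sd',B('scene',*q,.058))
E
```

```text
scene rim [-64.0, -279.0]
scene rim [93.0, -276.0]
scene rim [110.0, -182.0]
side rim [83.0, -280.0]
side rim [-57.0, -268.0]
side rim [-77.0, -202.0]
pliers [124.0, -148.0]
pliers [156.0, -149.0]
pliers [142.0, -40.0]
pliers [142.0, 11.0]
sd [-128.0, -62.0]
sd [-129.0, 24.0]
sd [-145.0, 105.0]
```

>>> move_arm(rows=[[22.4, -41.8, 0, -0.084, 0.65], [22.4, -41.8, 0, -0.084, 0.65], [22.4, -41.8, 0, -0.084, 0.65], [22.4, -41.8, 0, -0.084, 0.65], [22.4, -41.8, 0, -0.084, 0.65], [22.4, -41.8, 0, -0.084, 0.65], [22.4, -41.8, 0, -0.084, 0.65], [22.4, -41.8, 0, -0.084, 0.65], [22.4, -41.8, 0, -0.084, 0.65], [22.4, -41.8, 0, -0.084, 0.65], [22.4, -41.8, 0, -0.084, 0.65], [22.4, -41.8, 0, -0.084, 0.65]])

```text
time: 1.3
tool_pos: [0.4879, -0.0262, 0.2056]
tool_rot: [-3.141, -0.0, 1.7]
contact_force: [-0.2, 0.8, 0.5]
opening: 0.0162
grip_force: 0.0
```

>>> move_arm(rows=[[0, 0, -40, 0.005, 0.65], [0, 0, -40, 0, 0.65], [0, 0, -30, 0, 0.65], [0, 0, -20, 0, 0.65], [0, 0, -15, 0, 0.65], [0, 0, -8, 0, 0.65], [0, 0, -3, 0, 0.65], [0, 0, 0, 0, 0.65]])

```text
time: 2.1
tool_pos: [0.4876, -0.0243, 0.0499]
tool_rot: [3.142, 0.0, 1.709]
contact_force: [0.5, -0.2, -0.3]
opening: 0.0165
grip_force: 0.0
```

```bash
python3 - <<'E'
from h import *
a=snap('scene','d');b=snap('side','e')
cv2.imwrite('pics/de.png',np.hstack([cv2.resize(a[100:310,80:360],(400,300)),cv2.resize(b[110:320,150:430],(400,300))]))
E
```

```text
(no output)
```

View pics/de.png

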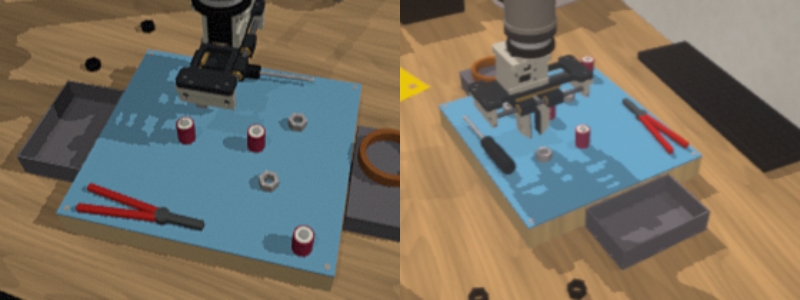

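The left half shows the gripper behind nut A, with everything else in place. The right half shows that nut at about (545,153), just ahead of the fingers.

>>> move_arm(rows=[[1.3, -9.9, 0, 0, 0.65], [1.3, -9.9, 0, 0, 0.65], [1.3, -9.9, 0, 0, 0.65], [3.3, -9.6, 0, 0, 0.65], [4.3, -9.5, 0, 0, 0.65], [4.3, -9.5, 0, 0, 0.65], [4.3, -9.5, 0, 0, 0.65], [4.3, -9.5, 0, 0, 0.65], [4.3, -9.5, 0, 0, 0.65], [4.3, -9.5, 0, 0, 0.65], [4.3, -9.5, 0, 0, 0.65], [4.3, -9.5, 0, 0, 0.65]])

```text
time: 3.4
tool_pos: [0.5295, -0.1404, 0.0498]
tool_rot: [3.142, 0.0, 1.709]
contact_force: [0.7, -0.2, -0.5]
opening: 0.0161
grip_force: 0.0
```

```bash
python3 - <<'E'
from h import *
a=snap('scene','f');b=snap('side','g')
cv2.imwrite('pics/fg.png',np.hstack([cv2.resize(a[100:310,80:360],(400,300)),cv2.resize(b[110:320,150:430],(400,300))]))
E
```

```text
(no output)
```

View pics/fg.png

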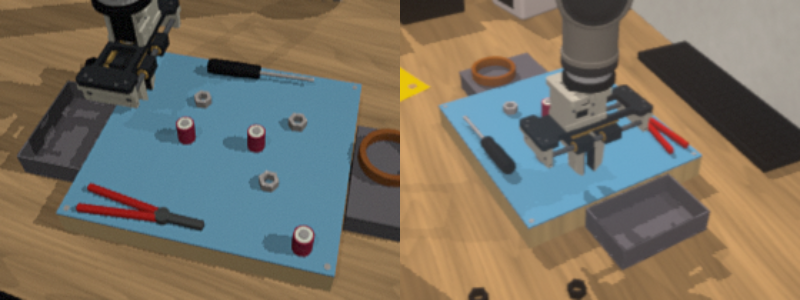

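The fingers went past but nut A still lies at crop (203,99), its original spot, so they passed over it or beside it. I'll check the real height of the tips.

```bash
python3 - <<'E'
from m import *
b=cv2.imread('pics/g_raw.png');a=cv2.imread('pics/f_raw.png')
for n,i in(('scene',a),('side',b)):
    for o in measure(n,i)[2]:
        if o[0][4]<260: print(n,o[1],o[3])
def px(n,P):
    c=vision.get_calibration(n);T=np.array(c["T"]);p=T[:3,:3].T@(np.array(P)-T[:3,3]);q=np.array(c["K"])@[p[0],-p[1],-p[2]];return q[:2]/q[2]
x,y=.5295,-.1404
ims=[]
for n,i,(u0,v0) in(('side',b,(230,180)),('scene',a,(110,110))):
    c=cv2.resize(i[v0:v0+80,u0:u0+80],(400,400),interpolation=cv2.INTER_CUBIC)
    for s in(-1,1):
        for z,col in((.0498,(0,255,0)),(.0598,(0,0,255))):
            p=px(n,[x+s*.0175*.991,y+s*.0175*.135,z]);cv2.circle(c,tuple(int(k) for k in ((p-[u0,v0]+.5)*5)),3,col,-1)
    ims.append(c)
cv2.imwrite('pics/h.png',np.hstack(ims))
E
```

```text
scene [221.6, 169.0] [491.5, -62.1]
scene [287.9, 185.0] [483.3, 87.1]
scene [209.7, 190.8] [557.4, -58.8]
scene [259.0, 196.5] [534.5, 41.7]
scene [267.5, 226.4] [597.7, 83.3]
scene [125.0, 244.4] [731.2, -147.2]
scene [308.8, 286.2] [686.5, 189.2]
side [226.8, 185.0] [484.1, 87.8]
```

View pics/h.png

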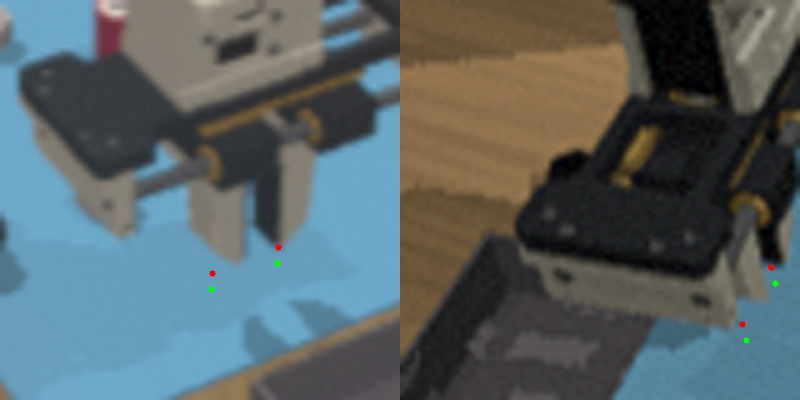

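The real tips sit roughly 10–15 mm above the reported TCP height, so they passed over the nut. I'll go back behind it and touch down gently.

>>> move_arm(rows=[[0, 0, 30, 0, 0.65], [-10.5, 29, 0, 0, 0.65], [-10.5, 29, 0, 0, 0.65], [-10.5, 29, 0, 0, 0.65], [-10.5, 29, 0, 0, 0.65], [0, 0, -20, 0, 0.65], [0, 0, -10, 0, 0.65], [0, 0, -2, 0, 0.65], [0, 0, -2, 0, 0.65], [0, 0, 0, 0, 0.65]])

```text
time: 4.5
tool_pos: [0.4874, -0.0241, 0.0459]
tool_rot: [3.141, 0.0, 1.708]
contact_force: [0.4, -0.4, 1.6]
opening: 0.0163
grip_force: 0.0
```

```bash
python3 - <<'E'
from h import *
s=monitor.observe();print(s['tool_pos'],s['contact_force'])
a=snap('side','i');cv2.imwrite('pics/i.png',cv2.resize(a[130:250,200:360],(800,600),interpolation=cv2.INTER_CUBIC))
E
```

```text
[ 0.48742094 -0.02412389  0.04589998] [ 0.35944427 -0.44488951  1.59633275]
```

View pics/i.png

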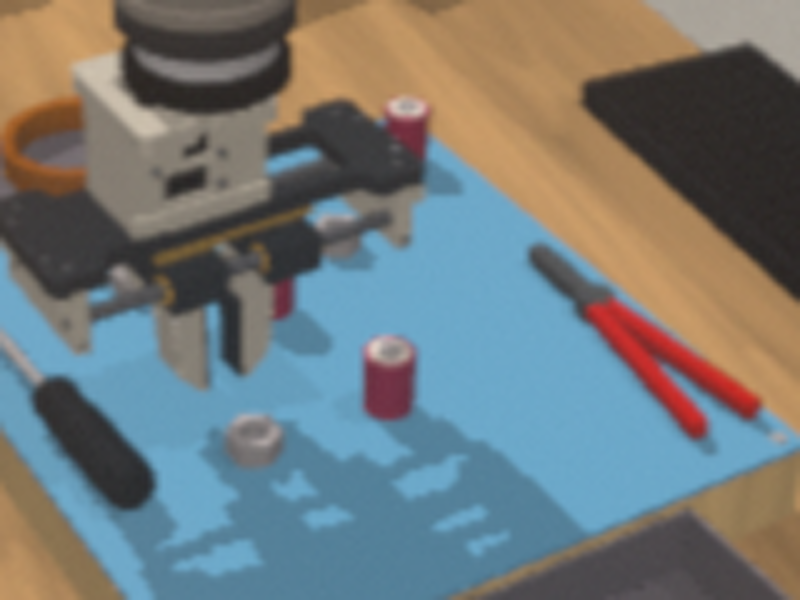

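The fingers stand behind nut A (nut at (254,440), tips at (210,388) and (240,375)) and still float. I'll lower them stepwise until contact.

>>> move_arm(rows=[[0, 0, -2, 0, 0.65], [0, 0, -2, 0, 0.65], [0, 0, 0, 0, 0.65]])

```text
time: 4.85
tool_pos: [0.487, -0.0237, 0.0417]
tool_rot: [-3.141, -0.0, 1.709]
contact_force: [-0.3, 0.1, 0.6]
opening: 0.0161
grip_force: 0.0
```

```bash
python3 - <<'E'
from h import *
for z in(.045,.05,.055,.06,.065):print(z,[(ray('side',200+u/5,130+v/5,z)*1000).round()[:2].tolist() for u,v in((210,388),(240,375))])
print(vision.get_calibration('wrist'))
E
```

```text
0.045 [[490.0, -10.0], [508.0, -6.0]]
0.05 [[488.0, -16.0], [506.0, -12.0]]
0.055 [[486.0, -22.0], [503.0, -18.0]]
0.06 [[484.0, -28.0], [501.0, -24.0]]
0.065 [[482.0, -34.0], [499.0, -30.0]]
{'K': array([[279.88129614,   0.        , 252.92216599],
       [  0.        , 279.88129614, 194.50259204],
       [  0.        ,   0.        ,   1.        ]]), 'mount': array([[ 4.39754652e-05,  9.56120294e-01,  2.92974369e-01,
         8.01356770e-02],
       [ 9.99999997e-01, -6.01336077e-05,  4.61456668e-05,
        -4.36688453e-06],
       [ 6.17384143e-05,  2.92974366e-01, -9.56120294e-01,
        -1.77435704e-01],
       [ 0.00000000e+00,  0.00000000e+00,  0.00000000e+00,
         1.00000000e+00]])}
```

>>> move_arm(rows=[[0, 0, -2, 0, 0.65], [0, 0, -2, 0, 0.65], [0, 0, -2, 0, 0.65], [0, 0, 0, 0, 0.65]])

```text
time: 5.25
tool_pos: [0.4869, -0.0236, 0.0355]
tool_rot: [-3.141, -0.0, 1.709]
contact_force: [-0.4, -0.2, 1.1]
opening: 0.0159
grip_force: 0.0
```

>>> move_arm(rows=[[0, 0, -1.5, 0, 0.65], [0, 0, -1.5, 0, 0.65], [0, 0, 0, 0, 0.65]])

```text
time: 5.55
tool_pos: [0.487, -0.0236, 0.0326]
tool_rot: [-3.141, -0.0, 1.709]
contact_force: [0.3, -0.1, 0.7]
opening: 0.0161
grip_force: 0.0
```

>>> move_arm(rows=[[0, 0, -1, 0, 0.65], [0, 0, -1, 0, 0.65], [0, 0, 0, 0, 0.65]])

```text
time: 5.85
tool_pos: [0.4871, -0.0236, 0.0307]
tool_rot: [-3.142, -0.0, 1.709]
contact_force: [-0.5, 0.1, -0.8]
opening: 0.0161
grip_force: 0.0
```

>>> move_arm(rows=[[0, 0, -1, 0, 0.65], [0, 0, -1, 0, 0.65], [0, 0, 0, 0, 0.65]])

```text
time: 6.15
tool_pos: [0.4871, -0.0236, 0.0287]
tool_rot: [-3.141, -0.0, 1.709]
contact_force: [-0.3, -0.2, -0.8]
opening: 0.0161
grip_force: 0.0
```

>>> move_arm(rows=[[0, 0, -1, 0, 0.65], [0, 0, 0, 0, 0.65]])

```text
time: 6.35
tool_pos: [0.4871, -0.0236, 0.0277]
tool_rot: [-3.141, -0.0, 1.709]
contact_force: [-0.8, 0.3, -0.1]
opening: 0.0162
grip_force: 0.0
```

>>> move_arm(rows=[[0, 0, -1, 0, 0.65], [0, 0, 0, 0, 0.65]])

```text
time: 6.55
tool_pos: [0.4871, -0.0236, 0.0267]
tool_rot: [-3.142, -0.0, 1.709]
contact_force: [0.3, -0.3, -0.4]
opening: 0.0161
grip_force: 0.0
```

>>> move_arm(rows=[[0, 0, -1, 0, 0.65], [0, 0, 0, 0, 0.65]])

```text
time: 6.75
tool_pos: [0.4871, -0.0236, 0.0257]
tool_rot: [-3.141, -0.0, 1.709]
contact_force: [-0.1, -0.5, 0.5]
opening: 0.0161
grip_force: 0.0
```

>>> move_arm(rows=[[0, 0, -1, 0, 0.65], [0, 0, 0, 0, 0.65]])

```text
time: 6.95
tool_pos: [0.4871, -0.0236, 0.0247]
tool_rot: [-3.142, -0.0, 1.709]
contact_force: [-0.2, -0.1, -0.0]
opening: 0.0161
grip_force: 0.0
```

```bash
python3 - <<'E'
from h import *
a=snap('side','j');w=snap('wrist','k')
cv2.imwrite('pics/jk.png',np.hstack([cv2.resize(a[170:235,215:280],(400,400),interpolation=cv2.INTER_CUBIC),cv2.resize(w,(400,400))]))
E
```

```text
(no output)
```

View pics/jk.png

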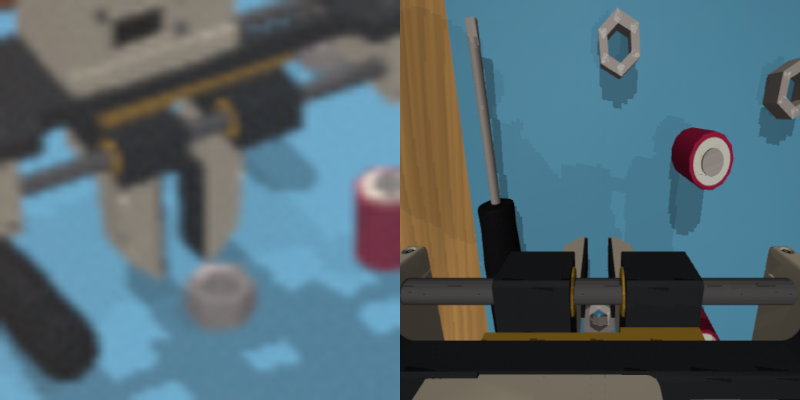

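The left half shows the tips just behind the nut, with no sign of contact. The wrist view on the right shows the nut at (597,318), centred between the fingers. I'll keep feeling downward.

>>> move_arm(rows=[[0, 0, -1, 0, 0.65], [0, 0, 0, 0, 0.65]])

```text
time: 7.25
tool_pos: [0.4873, -0.0236, 0.0243]
tool_rot: [3.141, 0.0, 1.709]
contact_force: [-2.2, 0.8, 6.0]
opening: 0.0159
grip_force: 3.0
```

>>> move_arm(rows=[[0, 0, -1, 0, 0.65], [0, 0, 0, 0, 0.65]])

```text
time: 7.45
tool_pos: [0.4873, -0.0237, 0.0243]
tool_rot: [3.141, 0.0, 1.709]
contact_force: [-5.6, 0.6, 15.8]
opening: 0.0163
grip_force: 8.0
```

```bash
python3 - <<'E'
from h import *
for z in(.04,.045,.05,.055):print(z,(ray('side',241,214.7,z)*1000).round()[:2],(ray('side',248.5,212,z)*1000).round()[:2])
E
```

```text
0.04 [480. -29.] [501. -26.]
0.045 [478. -35.] [499. -32.]
0.05 [476. -41.] [497. -38.]
0.055 [474. -47.] [494. -44.]
```

Contact comes at a reported z of 24.3 mm. I'll push with the tips 3 mm above the mat.

>>> move_arm(rows=[[0, 0, 4.5, 0, 0.65], [1.3, -9.9, 0, 0, 0.65], [1.3, -9.9, 0, 0, 0.65], [1.3, -9.9, 0, 0, 0.65], [3.3, -9.6, 0, 0, 0.65], [4.3, -9.5, 0, 0, 0.65], [4.3, -9.5, 0, 0, 0.65], [4.3, -9.5, 0, 0, 0.65]])

```text
time: 8.25
tool_pos: [0.5076, -0.0924, 0.0272]
tool_rot: [-3.142, -0.0, 1.709]
contact_force: [0.1, 1.0, -0.5]
opening: 0.0163
grip_force: 0.1
```

```bash
python3 - <<'E'
from m import *
for n in('scene','side'):
    i=snap(n,'l'+n)
    for o in measure(n,i)[2]:
        if 40<o[0][4]<260: print(n,o[0],o[1],o[3],np.round(o[2]))
E
```

```text
scene [282, 179, 13, 13, 143] [287.9, 185.0] [483.3, 87.1] [ 39.  23. 109.]
scene [253, 187, 13, 20, 235] [259.0, 196.4] [534.3, 41.6] [121. 112. 111.]
scene [261, 219, 14, 16, 173] [267.5, 226.4] [597.7, 83.3] [ 41.  26. 115.]
```

>>> move_arm(rows=[[4.3, -9.5, 0, 0, 0.65], [4.3, -9.5, 0, 0, 0.65], [4.3, -9.5, 0, 0, 0.65], [4.3, -9.5, 0, 0, 0.65], [4.3, -9.5, 0, 0, 0.65], [4.3, -9.5, 0, 0, 0.65], [4.3, -9.5, 0, 0, 0.65], [4.3, -9.5, 0, 0, 0.65], [1.3, -9.9, 0, 0, 0.65], [1.3, -9.9, 0, 0, 0.65], [1.3, -9.9, 0, 0, 0.65], [1.3, -9.9, 0, 0, 0.65]])

```text
time: 9.55
tool_pos: [0.5468, -0.2079, 0.0273]
tool_rot: [-3.142, -0.0, 1.709]
contact_force: [-0.6, 0.6, -0.6]
opening: 0.016
grip_force: 0.0
```

>>> move_arm(rows=[[1.3, -9.9, 0, 0, 0.65], [0, 0, 0, 0, 0.65], [0, 0, 40, 0, 0.65], [0, 0, 30, 0, 0.65], [0, 30, 30, 0, 0.65], [0, 45, 0, 0, 0.65], [0, 45, 0, 0, 0.65], [-15, 45, 0, 0, 0.65], [-15, 45, 0, 0, 0.65]])

```text
time: 10.45
tool_pos: [0.5174, -0.005, 0.1273]
tool_rot: [3.141, -0.0, 1.709]
contact_force: [1.1, -0.7, 0.9]
opening: 0.0158
grip_force: 0.0
```

```bash
python3 - <<'E'
from m import *
ims={}
for n in('scene','side'):
    i=ims[n]=snap(n,'m'+n)
    for o in measure(n,i)[2]:
        if 40<o[0][4]<260: print(n,o[1],o[3])
cv2.imwrite('pics/m.png',np.hstack([cv2.resize(ims['scene'][100:310,80:360],(400,300)),cv2.resize(ims['side'][110:320,150:430],(400,300))]))
E
```

```text
scene [287.9, 185.0] [483.3, 87.1]
scene [209.8, 190.8] [557.4, -58.6]
scene [259.0, 196.4] [534.3, 41.6]
scene [267.6, 226.5] [597.8, 83.3]
side [280.3, 159.5] [668.9, 151.3]
side [255.4, 162.9] [595.1, 161.3]
side [243.4, 166.1] [557.6, 158.2]
side [267.0, 176.7] [598.0, 84.0]
side [253.6, 185.6] [548.6, 58.7]
side [226.8, 185.0] [484.2, 88.0]
side [277.4, 204.9] [572.2, -40.6]
```

View pics/m.png

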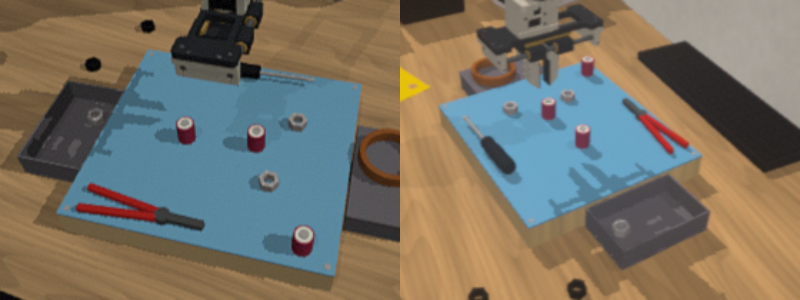

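The left half shows nut A in the bin at (94,115), and all other parts are where they were. Next is nut B.

>>> move_arm(rows=[[-10, 32, 0, 0, 0.65], [-10, 32, 0, 0, 0.65], [-10, 32, 0, 0, 0.65], [-8.5, 31.5, 0, 0, 0.65], [0, 0, -40, 0, 0.65], [0, 0, -30, 0, 0.65], [0, 0, -20, 0, 0.65], [0, 0, -10, 0, 0.65], [0, 0, 0, 0, 0.65]])

```text
time: 11.45
tool_pos: [0.4792, 0.1202, 0.0264]
tool_rot: [-3.139, -0.0, 1.708]
contact_force: [0.0, 1.2, -0.7]
opening: 0.016
grip_force: 0.0
```

```bash
python3 - <<'E'
from m import *
w=snap('wrist','n')
h=cv2.cvtColor(w,cv2.COLOR_BGR2HSV)
for n in('scene','side'):
    for o in measure(n,snap(n,'n'+n))[2]:
        if 40<o[0][4]<260: print(n,o[1],o[3])
E
```

```text
scene [209.7, 190.6] [557.0, -59.0]
scene [259.0, 196.4] [534.4, 41.7]
scene [267.6, 226.3] [597.4, 83.2]
side [280.3, 159.5] [668.9, 151.3]
side [267.0, 176.7] [598.0, 84.0]
side [253.6, 185.7] [548.5, 58.5]
side [277.4, 204.8] [572.4, -40.1]
```

>>> move_arm(rows=[[1.3, -9.9, 0.6, 0, 0.65], [1.3, -9.9, 0, 0, 0.65], [1.3, -9.9, 0, 0, 0.65], [1.4, -9.9, 0, 0, 0.65], [1.3, -9.9, 0, 0, 0.65], [1.4, -9.9, 0, 0, 0.65], [1.3, -9.9, 0, 0, 0.65], [1.4, -9.9, 0, 0, 0.65], [1.3, -9.9, 0, 0, 0.65], [1.4, -9.9, 0, 0, 0.65], [1.3, -9.9, 0, 0, 0.65], [1.4, -9.9, 0, 0, 0.65]])

```text
time: 12.8
tool_pos: [0.4958, 0.001, 0.0279]
tool_rot: [-3.142, -0.0, 1.709]
contact_force: [1.1, 0.8, 0.7]
opening: 0.016
grip_force: 0.2
```

>>> move_arm(rows=[[1.3, -9.9, 0, 0, 0.65], [1.4, -9.9, 0, 0, 0.65], [1.3, -9.9, 0, 0, 0.65], [1.4, -9.9, 0, 0, 0.65], [1.3, -9.9, 0, 0, 0.65], [1.4, -9.9, 0, 0, 0.65], [1.3, -9.9, 0, 0, 0.65], [1.4, -9.9, 0, 0, 0.65], [1.3, -9.9, 0, 0, 0.65], [1.4, -9.9, 0, 0, 0.65]])

```text
time: 13.8
tool_pos: [0.5093, -0.098, 0.0279]
tool_rot: [3.142, -0.0, 1.709]
contact_force: [-1.0, -0.1, -0.6]
opening: 0.0158
grip_force: 0.2
```

```bash
python3 - <<'E'
from m import *
for n in('scene','side'):
    for o in measure(n,snap(n,'o'+n))[2]:
        if 40<o[0][4]<260: print(n,o[1],o[3])
E
```

```text
scene [259.0, 196.4] [534.3, 41.6]
scene [267.6, 226.5] [597.8, 83.3]
```

>>> move_arm(rows=[[4.3, -9.5, 0, 0, 0.65], [4.3, -9.5, 0, 0, 0.65], [4.3, -9.5, 0, 0, 0.65], [4.3, -9.5, 0, 0, 0.65], [4.3, -9.5, 0, 0, 0.65], [4.3, -9.5, 0, 0, 0.65], [4.3, -9.5, 0, 0, 0.65], [4.3, -9.5, 0, 0, 0.65], [4.3, -9.5, 0, 0, 0.65], [4.3, -9.5, 0, 0, 0.65], [1.3, -9.9, 0, 0, 0.65], [1.3, -9.9, 0, 0, 0.65]])

```text
time: 15.1
tool_pos: [0.555, -0.2128, 0.0279]
tool_rot: [3.142, -0.0, 1.709]
contact_force: [0.6, -0.3, 0.8]
opening: 0.0157
grip_force: 0.0
```

>>> move_arm(rows=[[0, 0, 0, 0, 0.65], [0, 0, 40, 0, 0.65], [0, 0, 40, 0, 0.65], [0, 30, 20, 0, 0.65], [5, 48, 0, 0, 0.65], [5, 48, 0, 0, 0.65], [5, 48, 0, 0, 0.65], [5, 48, 0, 0, 0.65], [10, 48, 0, 0, 0.65]])

```text
time: 16.0
tool_pos: [0.5841, 0.0601, 0.1282]
tool_rot: [-3.141, -0.0, 1.709]
contact_force: [0.4, -0.2, 0.7]
opening: 0.0162
grip_force: 0.0
```

```bash
python3 - <<'E'
from m import *
for n in('scene','side'):
    i=snap(n,'p'+n)
    for o in measure(n,i)[2]:
        if 40<o[0][4]<260: print(n,o[1],o[3])
def bright(n,f): 
    i=cv2.imread(f'pics/{f}_raw.png');h=cv2.cvtColor(i,cv2.COLOR_BGR2HSV)
    q=vision.get_calibration(n);q,T=np.array(q['K']),np.array(q['T'])
    ex=np.array([.991,.135,0]);ey=np.array([-.135,.991,0]);P=[]
    for a,b in((-60,-280),(88,-280),(88,-186),(-60,-186)):
        w=(np.array([552.5,-.8,10])+a*ex+b*ey)/1000;p=T[:3,:3].T@(w-T[:3,3]);p=q@[p[0],-p[1],-p[2]];P.append(p[:2]/p[2])
    m=cv2.fillConvexPoly(np.zeros(i.shape[:2],np.uint8),np.int32(P),255)
    g=cv2.cvtColor(i,cv2.COLOR_BGR2GRAY);t=((m>0)&(g>105)).astype(np.uint8)
    N,l,s,c=cv2.connectedComponentsWithStats(t);print(n,f,[(s[k,4],c[k].round().tolist()) for k in range(1,N) if s[k,4]>5])
for f in('m','p'):
    for n in('scene','side'): bright(n,f+n)
E
```

```text
scene [209.7, 190.8] [557.4, -58.7]
scene [267.5, 226.4] [597.7, 83.3]
side [280.3, 159.5] [668.9, 151.3]
side [267.0, 176.7] [598.0, 84.0]
side [253.6, 185.6] [548.6, 58.7]
side [277.3, 205.0] [571.8, -40.9]
scene mscene [(np.int32(13), [147.0, 182.0]), (np.int32(6), [151.0, 193.0]), (np.int32(8), [147.0, 200.0]), (np.int32(108), [140.0, 216.0])]
side mside [(np.int32(98), [304.0, 269.0]), (np.int32(11), [326.0, 265.0])]
scene pscene [(np.int32(9), [156.0, 174.0]), (np.int32(12), [135.0, 222.0])]
side pside [(np.int32(185), [300.0, 266.0]), (np.int32(41), [321.0, 275.0]), (np.int32(26), [306.0, 282.0])]
```

>>> move_arm(rows=[[4.5, 30, 0, 0, 0.65], [5, 29, 0, 0, 0.65], [0, 0, 0, 0, 0.65], [0, 0, -40, 0, 0.65], [0, 0, -30, 0, 0.65], [0, 0, -20, 0, 0.65], [0, 0, -10, 0, 0.65], [0, 0, 0, 0, 0.65]])

```text
time: 16.9
tool_pos: [0.5934, 0.1161, 0.0268]
tool_rot: [-3.139, -0.0, 1.708]
contact_force: [-0.4, 0.4, 0.6]
opening: 0.0161
grip_force: 0.0
```

>>> move_arm(rows=[[-0.0, 0, 0, 0, 0.65]])

```text
time: 17.0
tool_pos: [0.595, 0.1165, 0.0289]
tool_rot: [3.14, 0.0, 1.708]
contact_force: [0.3, 0.0, 0.3]
opening: 0.0162
grip_force: 0.0
```

>>> move_arm(rows=[[1.2, -9.9, -1, 0, 0.65], [1.2, -9.9, 0, 0, 0.65], [1.3, -9.9, 0, 0, 0.65], [1.4, -9.9, 0, 0, 0.65], [1.3, -9.9, 0, 0, 0.65], [1.4, -9.9, 0, 0, 0.65], [1.3, -9.9, 0, 0, 0.65], [1.4, -9.9, 0, 0, 0.65], [1.3, -9.9, 0, 0, 0.65], [1.4, -9.9, 0, 0, 0.65], [1.3, -9.9, 0, 0, 0.65], [1.4, -9.9, 0, 0, 0.65]])

```text
time: 18.2
tool_pos: [0.6103, -0.0027, 0.0269]
tool_rot: [3.142, 0.0, 1.709]
contact_force: [0.1, 0.3, 0.2]
opening: 0.016
grip_force: 0.2
```

```bash
python3 - <<'E'
from m import *
for n in('scene','side'):
    for o in measure(n,snap(n,'q'+n))[2]:
        if 40<o[0][4]<300: print(n,o[1],o[3])
E
```

```text
scene [259.0, 196.4] [534.3, 41.6]
```

>>> move_arm(rows=[[1.3, -9.9, 0.5, 0, 0.65], [1.4, -9.9, 0, 0, 0.65], [1.3, -9.9, 0, 0, 0.65], [1.4, -9.9, 0, 0, 0.65], [1.3, -9.9, 0, 0, 0.65], [1.4, -9.9, 0, 0, 0.65], [1.3, -9.9, 0, 0, 0.65], [1.4, -9.9, 0, 0, 0.65], [1.3, -9.9, 0, 0, 0.65], [1.4, -9.9, 0, 0, 0.65]])

```text
time: 19.3
tool_pos: [0.6238, -0.1017, 0.0274]
tool_rot: [3.142, -0.0, 1.709]
contact_force: [0.5, 0.3, 0.2]
opening: 0.0158
grip_force: 0.1
```

>>> move_arm(rows=[[0.5, -10, 0, 0, 0.65], [0.5, -10, 0, 0, 0.65], [0.5, -10, 0, 0, 0.65], [0.5, -10, 0, 0, 0.65], [0.5, -10, 0, 0, 0.65], [0.5, -10, 0, 0, 0.65], [0.5, -10, 0, 0, 0.65], [0.5, -10, 0, 0, 0.65], [1.3, -9.9, 0, 0, 0.65], [1.3, -9.9, 0, 0, 0.65], [0, 0, 0, 0, 0.65]])

```text
time: 20.4
tool_pos: [0.6305, -0.2022, 0.0274]
tool_rot: [3.141, 0.001, 1.707]
contact_force: [-0.2, -0.6, -0.6]
opening: 0.0161
grip_force: 0.0
```

>>> move_arm(rows=[[0, 0, 40, 0, 0.65], [0, 0, 40, 0, 0.65], [-20, 20, 40, 0, 0.65], [-30, 35, 20, 0, 0.65], [-30, 40, 0, 0, 0.65], [-30, 40, 0, 0, 0.65], [-30, 40, 0, 0, 0.65], [-20, 40, 0, 0, 0.65], [0, 0, 0, 0, 0.65]])

```text
time: 21.3
tool_pos: [0.4675, 0.0184, 0.1677]
tool_rot: [-3.141, -0.002, 1.713]
contact_force: [0.4, -0.1, 0.2]
opening: 0.0159
grip_force: 0.0
```

```bash
python3 - <<'E'
from m import *
ims={}
for n in('scene','side'):
    i=ims[n]=snap(n,'r'+n)
    for o in measure(n,i)[2]:
        if 40<o[0][4]: print(n,o[1],o[3])
cv2.imwrite('pics/r.png',np.hstack([cv2.resize(ims['scene'][100:310,80:360],(400,300)),cv2.resize(ims['side'][110:320,150:430],(400,300))]))
E
```

```text
scene [253.7, 149.7] [408.8, -19.2]
scene [209.7, 190.8] [557.4, -58.7]
scene [258.9, 196.4] [534.4, 41.6]
scene [174.1, 246.4] [701.8, -60.5]
scene [291.6, 268.0] [664.8, 152.1]
side [280.3, 159.5] [668.9, 151.3]
side [328.5, 198.5] [702.7, -65.3]
side [253.6, 185.5] [548.7, 58.9]
side [215.5, 215.3] [418.3, -21.6]
side [277.4, 204.9] [572.2, -40.6]
```

View pics/r.png

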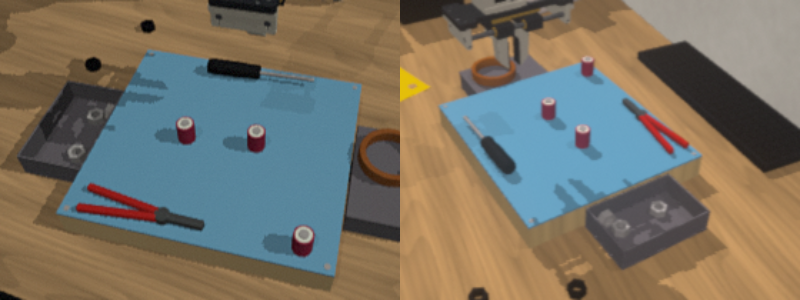

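The board is clear, and the cells, pliers and screwdriver have not moved. Nuts show in the bin at (95,115) and (77,152) on the left and at (622,228) and (658,207) on the right, so I'll confirm the third by numbers.

```bash
python3 - <<'E'
import cv2,numpy as np
for f in('mside','rside'):
    g=cv2.cvtColor(cv2.imread(f'pics/{f}_raw.png'),cv2.COLOR_BGR2GRAY)[244:284,280:350]
    print(f)
    for r in g[:,:]: print(''.join(' .:-=+*#%@'[min(9,max(0,(int(v)-50)//14))] for v in r))
E
```

```text
mside
=========++++*###*+====++=---:::.......................::.............
=========+**####*+==+++==-:::........................::::.............
=========+*##**+=+++==--:::......................:::::::::............
==========++++===+==--::.........................::::::::::...........
===================-::.......................:::::::::::::::..........
=============----:::.....................:::::::::::::::::::::........
============--:::........................::::::::::::::::::::::.......
==========--:::.......................::::::::::::::::::::::::::::....
=======---:::.....................::::::::::::::::::::::::::::::......
=====--:::.......................:::::::::::::::::::::::::::::::......
===--:::.........................:::::::::::::::::::::::::::::::::-::.
==-::........................::::::::::::::::::::::::::::::::::::---::
=-:......................::::::::::::::::::::::::::::::::::::---------
---:.....................:::::::::::::::::::::::::::::::::::::-=------
::::..................:::::::::::::::::::::::::::::::::::::::::-------
:..::.............:::::::::::
[... 3891 characters left out ...]
.......::::-======--::::::---=====--::::---::................
---=-:::.........::::---==--::::::--========-::---::..................
---==-::..........:::::----::::::--=========----:.....................
----==-:...........::::::::::::::-==========-::......................:
=---==--:...........:::::::::::::-======---::......................:-=
-----==--:...........::::::::::::-===----::.....................::-===
==----==--:...........::::::::::::-----::......................:-=====
====--===--:...........:::::::::::::::.......................:--======
====---====-...........:::::::::::::.......................:-=========
====---==++=:...........::::::::::.....................:.:-==========+
```

The grid shows three nuts inside the bin: one flat at (24,25), one leaning on it below the rim at (14,17), and one flat at (52,11). The arm is clear, so I'm handing in.

```bash
python3 -c "
from cell import workorder;print(workorder.hand_in())"
```

```text
the job is handed in; nothing more can be done
None
```

I swept all three steel nuts into the open bin and handed the job in at about 21 s; the cells, pliers and screwdriver measured unmoved, the tape roll looked undisturbed, and one nut leans on another inside the bin, below the rim.

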